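Release the canister clamp

ROBOT

A 6-joint arm with a two-finger parallel gripper is mounted at the origin on the work surface. World frame = base frame: x ahead of the robot, y to its left, z up, the work surface at z = 0. Lengths are in m, angles in rad, forces in N, time in s.
With the tool pointing down it reaches from about 0.4 to 0.825 m from the base axis. Payload 7 kg.
Tool frame: the origin (TCP) lies midway between the tips of the shut fingers; the grasp point (between the pads) lies 19 mm behind it; z points along the fingers, y is the line along which they close (so a half turn about z gives the same grasp; the last joint's range is limited). The gripper opens to 88 mm and grips with 3 to 60 N. Pads are 19 mm wide; open, the fingers measure 130 mm over their backs; the gripper's body (78 mm by 193 mm) begins 47 mm behind the grasp point.
Start: joints at [-0.946, 0.359, 0.012, 0, -1.224, -0.288], TCP at [0.223, -0.637, 0.205] pointing down, gripper open.
Joint ranges: [-3.07, 3.07], [-1.43, 2.12], [-1.02, 1.25], [-3.03, 1.67], [-3.05, -0], [-3.03, 3.03]. Speed limits (rad/s): [2.39, 2.39, 3.01, 3.14, 3.14, 3.14].

INTERFACE

Orientations are given as [roll, pitch, yaw] about the fixed x, y, z axes, in that order (R = Rz(yaw) Ry(pitch) Rx(roll)).
In Python, from station import telemetry, eyes, ticket, recognise, trace gives the robot as it stands. The module is installed in compiled form; this text tells all that it offers.
- The arm moves only by the tool servo_tool, never from a script. Its argument "series" is a list that holds one entry, the list of rows, each a list of 4 numbers: the shift along the tool's x, y, z in mm, then the turn about the tool's z in rad. In form: [[[x, y, z, roll], ...]]. A call has exactly 10 rows; each row shifts and turns the commanded pose from where the row before left it, along the tool's axes as they then stand; what a row does not reach is not made up. A row lasts 1/12 s, in which the tool goes at most 41.7 mm and 7.16 degrees, less where a joint would pass 70% of its speed; a pose out of reach is approached as far as the arm can. A call is refused whole if a number of a shift passes 41.7 or a number of a turn 0.125, either way. A call with a gripper value outside its range is refused whole. "claw" is the gripper's target within -1 to 1 (shut at 1, half-way at 0, fully open at -1), set as the call begins (left out, the last holds). The fingers move at their own pace and stop on an object; "grip_force" is the grip in N (left out, the last holds). Time passes only in rows, so rows that do not move let the fingers close, or fill a call up. It gives the time, the measured TCP pose, the force, the opening and the grip force at its end, in the units of the state.
- telemetry.get_state(): the state, without advancing time (a new reading comes with each control period).
- eyes.grab_frame(name): name is "scene" or "top"; returns the picture (480x640x3 uint8, red, green, blue); there is no depth.
- eyes.calibration(name): a dict with "mtx" (3x3 intrinsics, pixels), "rvec" (rotation vector, rad) and "tvec" (3), from world to camera coordinates, as OpenCV has them. Camera axes: x right, y down, z forward; pixel columns grow to the right and rows downward; lengths in m; the calibration is good to about 2 mm. A picture is of the moment at which its call begins. calibration takes no time and is no camera call.
- ticket.job_done(): hands the job in; it is judged then, once.
Trained networks look in the newest picture that a camera, given by its name, has taken for a name from the list of things; names that differ only in an ending like _2 or _b are one class to them, and where a whole thing is asked for, a point or a joint stands for the part that bears it (a point fixed in the world has none). Each returns a list of dicts, best first, with "conf" (0 to 1); they miss things now and then, are a little off and sometimes report something else, mostly with a low value. They report only what shows in the picture. A call takes as long as a camera call. They do not tell look-alikes from the thing itself.
- recognise(camera, name): "position" ([x, y, z] in m, in world coordinates, good to about 4 mm: the middle of the surface that is visible of it).
- trace(camera, name): "mask" (480x640 bool, what is visible of it).
The state is a dict: "t": time; "q": joint angles; "qd": joint speeds; "joint_efforts": joint torques, N m; "eef_pos": TCP position; "ee_rot": TCP orientation; "force": force on the tool from outside, world axes, zero at the start; "moment": the same for the moment, N m; "width": finger opening in m; "gripper_force": force on a finger pad.
Only numpy, scipy, OpenCV 4.12 (cv2) and the standard library are available. Lean on these libraries where they do the work, as an engineer would, in place of code of your own. Each camera call takes 0.05 s, during which the arm holds its last target. There are 200 camera calls.

TASK

The acrylic canister is held in the one-handed clamp on the counter. Throw the pawl right back with its red lever so that it stays clear of the teeth, and only then draw the toothed bar out until its jaw comes back against the guide. Leave the pawl thrown back, the canister standing where it is and the other things undisturbed.

Things in the scene. Friction and masses are not known exactly. Their poses are not given: they have to be found in the camera images.
- clamp: Fixed grey clamp base on the counter, 10 mm thick, 479 mm long (own x = -252 to +227 mm), 116 mm wide under the canister, 70 mm elsewhere. Origin: on the counter, under the pawl's pivot; +x is the way the toothed bar is drawn out, z up. A fixed backstop 75 mm high stands at x = -233 mm and beyond, behind the canister.
- pawl (a joint): Steel ratchet pawl pivoted in the guide about the clamp's y axis, 38 mm above the counter. 0 = nose down in the teeth, the bar cannot be drawn out; grows as the lever is pushed to clamp +x and the nose rises; 1.5 rad = thrown right back on its stop. No spring: let go below about 0.8 it falls into the teeth; beyond 1.1 it falls over to 1.5 and stays. Needs about 1 N at the lever.
- lever_grip (a point): Centre of the red crossbar at the top of the pawl's lever: 14 mm diameter, 44 mm long along the clamp's y, 65 mm from the pivot. With the pawl down it is at clamp x = -13, z = 102 mm; thrown back, at x = +63, z = 55 mm. Below it is an 8 mm rod down to the pivot.
- toothed_bar: Loose aluminium ratchet bar, 24 mm wide, 12 mm high, teeth on top to 29 mm above the counter; lies on the clamp base in the guide, axes as the clamp's. Origin: on its underside (10 mm above the counter) below the middle of the push post. It starts at clamp x = 145 mm (1 mm either way); the jaw meets the guide at 205 mm: travel 60 mm, sliding with about 2 to 4 N. About 0.35 kg.
- canister: Clear acrylic canister with a wooden lid, 92 mm diameter, 119 mm high with its knob, standing upright on the clamp base between backstop and jaw, at clamp x = -187 mm. Origin: centre of its underside. About 0.3 kg.
- tumbler: Black ceramic tumbler, bystander, 76 mm diameter, 95 mm high; origin: centre of its underside.
- tamper: Copper-toned steel tamper standing on its 58 mm base, 88 mm high, bystander; origin: centre of its underside.
- scoop: Blue plastic scoop, bystander, about 131 mm long and 28 mm high, round bowl 52 mm across at its +x end, handle along x; origin: middle of its underside.
- guide (a point): Middle of the top of the dark steel guide, fixed to the clamp: two cheeks from clamp x = -65 to +30 mm, out to 24 mm either side of the middle, tops 47 mm above the counter. They hold the bar down and straight: it can only slide along the clamp's x.
- pawl_nose (a point): Tip of the pawl's nose, on an arm 57 mm long that points to clamp -x when down; thrown back, the arm stands up, about 95 mm above the counter.
- post_mid (a point): Middle of the black upright push post near the bar's outer end: 14 mm along x, 44 mm along y, from the bar's top (22 mm above the counter) up to 82 mm. About 60 mm free between it and the thrown-back lever.
- jaw (a point): Middle of the dark jaw plate at the bar's other end, beside the canister: 10 mm thick, 85 mm wide, top 70 mm above the counter, rubber pad on its -x face. About 3 to 5 mm clear of the canister at the start.
There are look-alikes about, which are no part of the job. Of the things that look like the canister, the smallest one is meant.

How it is judged:
By the outcome, as a careful person would: the job done as asked, in the order asked, and still so for the second after the job is handed in, with the robot touching nothing.
It also fails if it takes over 38 s, if anything falls off the work surface, if the arm or the gripper's body presses on something with over 40 N, if the wrist force passes 120 N, or if a joint passes its speed limit or range.

## Working session

There is one attempt and no reset: what is moved stays moved. The work goes in short steps, Python scripts to look and compute and a tool call to move; the robot and the scene stay as the last step left them, time stands still between calls to the robot, and variables do not carry over. Pictures are saved under pics/ and viewed, at most 10 in all, crops included, and the job is handed in when it is done.

Besides the shell and the picture viewer there is one more tool, called as name(argument=value, ...) on one line, values as JSON. servo_tool: Moves the arm, as the interface text tells. Its arguments: {"type":"object","properties":{"series":{"type":"array"},"claw":{"type":"number"},"grip_force":{"type":"number"}},"required":["series"]}

```bash
mkdir -p pics; cat > h.py <<'E'
import numpy as np, cv2
from station import telemetry, eyes, ticket, recognise, trace
def grab(n,f=None):
    im=eyes.grab_frame(n)
    if f: cv2.imwrite('pics/'+f,im[:,:,::-1])
    return im
def cal(n):
    c=eyes.calibration(n); R=cv2.Rodrigues(np.array(c['rvec'],float))[0]
    return np.array(c['mtx'],float),R,np.array(c['tvec'],float).ravel()
def proj(n,p):
    K,R,t=cal(n); q=K@(R@np.array(p,float)+t); return q[:2]/q[2]
def atz(n,uv,z):
    K,R,t=cal(n); d=R.T@np.linalg.inv(K)@np.array([uv[0],uv[1],1.]); c=-R.T@t
    return c+d*(z-c[2])/d[2]
E
python3 - <<'E'
from h import *
a=grab('scene','s0.png');b=grab('top','t0.png')
for c in('scene','top'):
    for n in('clamp','canister','lever_grip','post_mid','jaw','toothed_bar','tumbler','tamper','scoop','pawl_nose'):
        for r in recognise(c,n)[:4]:
            print(c,n,round(r['conf'],2),np.round(r['position'],3),proj(c,r['position']).round())
print(telemetry.get_state())
E
```

```text
scene clamp 0.69 [ 0.576 -0.156  0.008] [289. 286.]
scene canister 0.94 [ 0.586 -0.314  0.125] [235. 296.]
scene canister 0.8 [ 0.447 -0.21   0.14 ] [239. 234.]
scene canister 0.74 [ 0.554 -0.473  0.142] [164. 320.]
scene lever_grip 0.59 [0.707 0.364 0.028] [461. 218.]
scene post_mid 0.59 [ 0.562 -0.057  0.028] [315. 260.]
scene jaw 0.91 [ 0.556 -0.061  0.027] [313. 259.]
scene jaw 0.49 [ 0.579 -0.154  0.008] [291. 287.]
scene toothed_bar 0.78 [ 0.565 -0.061  0.026] [315. 262.]
scene toothed_bar 0.59 [ 0.562 -0.135  0.044] [292. 271.]
scene tumbler 0.84 [0.552 0.368 0.066] [424. 179.]
scene tamper 0.94 [0.706 0.364 0.025] [460. 218.]
scene scoop 0.58 [0.389 0.396 0.024] [391. 158.]
scene pawl_nose 0.57 [ 0.557 -0.131  0.042] [292. 270.]
top clamp 0.55 [ 0.543 -0.115  0.009] [353. 255.]
top clamp 0.32 [ 0.556 -0.11   0.023] [350. 249.]
top canister 0.92 [ 0.513 -0.45   0.144] [528. 268.]
top canister 0.67 [0.386 0.4   0.026] [106. 322.]
top canister 0.59 [ 0.558 -0.298  0.115] [447. 245.]
top lever_grip 0.73 [ 0.557 -0.132  0.1  ] [364. 244.]
top post_mid 0.77 [ 0.557 -0.106  0.022] [
[... 583 characters left out ...]
 [ 0.558 -0.131  0.101] [363. 244.]
{'t': 1.1, 'q': array([-9.45916224e-01,  3.58607674e-01,  1.19240617e-02,  9.63811907e-06,
       -1.22410387e+00, -2.88119945e-01]), 'qd': array([ 0.00161398,  0.00107165, -0.00057596,  0.00156247,  0.00034917,
       -0.0009066 ]), 'joint_efforts': array([ 7.02277321e-04, -5.82406104e+01,  2.93306386e+01,  7.00266257e+00,
        1.23343442e-02, -4.84599684e-05]), 'eef_pos': array([ 0.22303313, -0.63707844,  0.20496851]), 'ee_rot': array([-3.14158160e+00, -6.17842118e-06, -2.80482922e+00]), 'force': array([-0.13818296, -0.00071818, -0.29659478]), 'moment': array([-0.05998288, -0.00834251, -0.00708815]), 'gripper_force': 0.0, 'width': 0.08765547675270015}
```

View pics/s0.png

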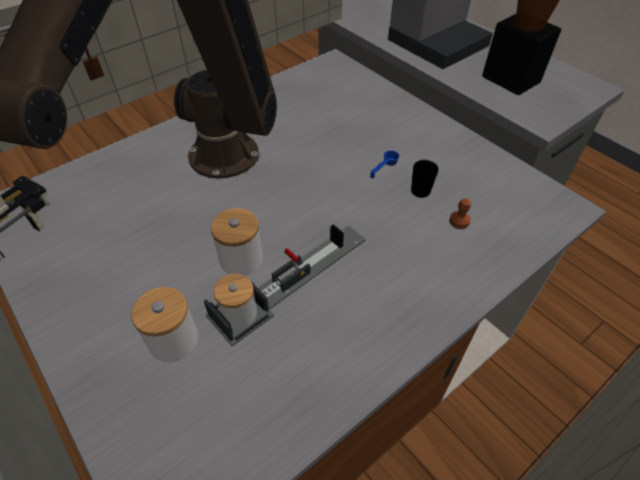

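View pics/t0.png

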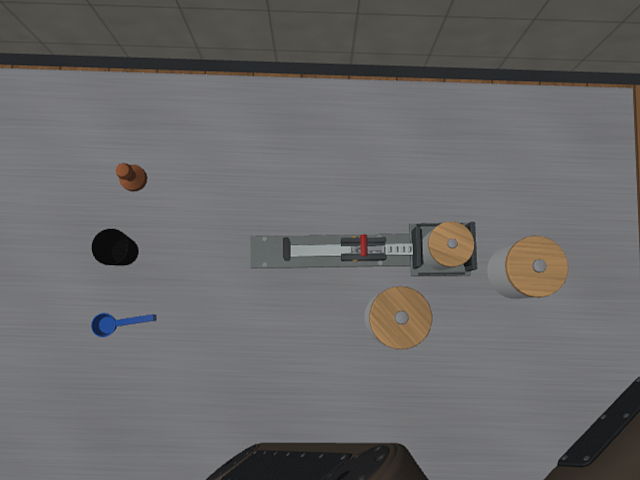

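```bash
python3 - <<'E'
from h import *
b=cv2.imread('pics/t0.png'); a=cv2.imread('pics/s0.png')
P=lambda uv,z:atz('top',uv,z)
L=P((364,244),.107);Q=P((287,248.5),.082);e1=P((251,236),.01);e2=P((251,268),.01)
print(L,Q,e1,e2,(e1+e2)/2, 'lid',P((452,243),.119))
# fit pose (x0,y0,yaw): pts clamp->pixels
from scipy.optimize import least_squares
M=[((.227,0,.01),(251,252)),((-.013,0,.102),(364,244.5)),((.145,0,.082),(287,248.5)),((-.187,0,.119),(452.5,243))]
def w(p,c):
    x,y,t=p;return np.array([x+c[0]*np.cos(t)-c[1]*np.sin(t),y+c[0]*np.sin(t)+c[1]*np.cos(t),c[2]])
f=least_squares(lambda p:np.concatenate([proj('top',w(p,c))-u for c,u in M]),[.55,-.11,1.57])
p=f.x;print('pose',p,f.fun.round(1))
np.save('p.npy',p)
for n,im in(('top',b),('scene',a)):
    ls=[]
    for c in[(.227,.035,.01),(.227,-.035,.01),(-.252,.058,.01),(-.252,-.058,.01),(-.013,.022,.102),(-.013,-.022,.102),(.145,.022,.082),(.145,-.022,.082),(-.187,0,.119),(.03,.024,.047),(.03,-.024,.047),(-.065,.024,.047)]:
        ls.append(proj(n,w(p,c)))
    x0,y0,x1,y1=(240,200,490,290) if n=='top' else (190,210,380,350)
    k=3 if n=='top' else 4
    cr=cv2.resize(im[y0:y1,x0:x1],None,fx=k,fy=k,interpolation=2)
    for u in ls: cv2.circle(cr,tuple(int(v) for v in (u-[x0,y0]+.5)*k),3,(0,255,0),1)
    if n=='top': T=cr
    else: S=cr
S=cv2.resize(S,None,fx=.6,fy=.6)
o=np.zeros((600,800,3),np.uint8); o[:T.shape[0],:T.shape[1]]=T; h=600-T.shape[0]; S=S[:h]; o[T.shape[0]:T.shape[0]+S.shape[0],:S.shape[1]]=S
cv2.imwrite('pics/c1.png',o)
E
```

```text
[ 0.55627335 -0.13200404  0.107     ] [0.54565674 0.02376319 0.082     ] [0.57892186 0.10640786 0.01      ] [0.50922024 0.10350395 0.01      ] [0.54407105 0.10495591 0.01      ] lid [ 0.56172156 -0.30691838  0.119     ]
pose [ 0.55377206 -0.12083207  1.61667151] [-0.5  0.3  0.7  0.8 -0.1 -0.7 -0.1 -0.3]
```

View pics/c1.png

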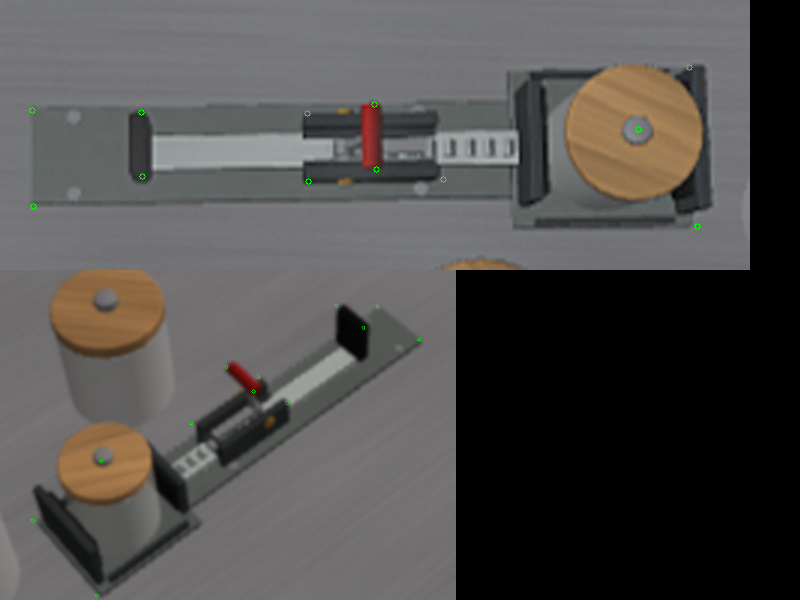

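servo_tool(series=[[[0,0,-30,0.1],[0,0,-30,0.1],[0,0,-15,0.092],[0,30,0,0],[0,30,0,0],[0,30,0,0],[0,30,0,0],[0,0,0,0],[0,0,0,0],[0,0,0,0]]], claw=0)

```text
t: 1.93
eef_pos: [0.2179, -0.5173, 0.2805]
ee_rot: [-3.141, 0.001, -3.096]
force: [-0.1, 0.5, 0.5]
width: 0.0439
gripper_force: 0.0
```

```bash
cat >> h.py <<'E'
def w(p,c):
    x,y,t=p;return np.array([x+c[0]*np.cos(t)-c[1]*np.sin(t),y+c[0]*np.sin(t)+c[1]*np.cos(t),c[2]])
def rep(*targets):
    p=np.load('p.npy'); s=telemetry.get_state(); e=s['eef_pos']; r=s['ee_rot'];y=r[2]
    d=e[:2]-p[:2]; c,sn=np.cos(p[2]),np.sin(p[2])
    print('t',s['t'],'clamp xyz mm',(np.array([c*d[0]+sn*d[1],-sn*d[0]+c*d[1],e[2]])*1e3).round(1),'rpy',np.round(r,3),'F',np.round(s['force'],1),'w',s['width'],'q',np.round(s['q'],2))
    for g in targets:
        v=w(p,g)-e; print(g,'tool mm',(1e3*np.array([v[0]*np.cos(y)+v[1]*np.sin(y),v[0]*np.sin(y)-v[1]*np.cos(y),-v[2]])).round(1))
E
python3 - <<'E'
from h import *
rep((-.013,-.008,.16))
p=np.load('p.npy')
for ut,us in (((402,318),(234,223)),((540,266),(158,307)),((452,243),(233,288))):
    A=[];
    K,R,t=cal('top');P1=K@np.c_[R,t];K,R,t=cal('scene');P2=K@np.c_[R,t]
    X=cv2.triangulatePoints(P1,P2,np.array(ut,float).reshape(2,1),np.array(us,float).reshape(2,1));X=(X[:3]/X[3]).ravel()
    d=X[:2]-p[:2];c,s=np.cos(p[2]),np.sin(p[2]);print(X,'clamp',c*d[0]+s*d[1],-s*d[0]+c*d[1])
    print(proj('top',X),'r32px->',np.linalg.norm(atz('top',(ut[0]+32,ut[1]),X[2])-X))
E
```

```text
t 1.9333 clamp xyz mm [-380.7  353.7  280.5] rpy [-3.141e+00  1.000e-03 -3.096e+00] F [-0.1  0.5  0.5] w 0.04387275591793474 q [-0.82  0.13 -0.12  0.   -1.32 -0.7 ]
(-0.013, -0.008, 0.16) tool mm [-361.5  367.9  120.5]
[ 0.41136157 -0.20265026  0.14730165] clamp -0.07520128944295007 0.1460127684414758
[401.26644599 317.52786048] r32px-> 0.06288336791108683
[ 0.51844795 -0.46939627  0.14954878] clamp -0.34657754216189346 0.05127178839683155
[539.15546756 265.52734665] r32px-> 0.0640697700504389
[ 0.56194299 -0.30541413  0.12159328] clamp -0.1847625730109692 0.00030243658993849704
[451.54560684 242.7098942 ] r32px-> 0.06493075574207297
```

servo_tool(series=[[[-28,28.5,0,0],[-28,28.5,0,0],[-28,28.5,0,0],[-28,28.5,0,0],[-28,28.5,0,0],[-28,28.5,0,0],[-28,28.5,0,0],[-28,28.5,0,0],[-28,28.5,0,0],[-28,28.5,0,0]]])

```text
t: 2.77
eef_pos: [0.4863, -0.2187, 0.2798]
ee_rot: [-3.141, -0.0, -3.097]
force: [-0.1, -1.0, 0.6]
width: 0.0439
gripper_force: 0.0
```

servo_tool(series=[[[-28,28.5,0,0],[-28,28.5,10,0],[-24,25,20,0],[0,0,30,0],[0,0,30,0],[0,0,20,0],[0,0,10,0],[0,0,0,0],[0,0,0,0],[0,0,0,0]]])

```text
t: 3.6
eef_pos: [0.5621, -0.1349, 0.1615]
ee_rot: [-3.141, 0.002, -3.097]
force: [1.0, 1.2, 0.6]
width: 0.0442
gripper_force: 0.0
```

```bash
python3 - <<'E'
from h import *
rep((-.013,-.004,.16),(-.013,-.004,.088))
a=grab('scene');b=grab('top')
S=cv2.resize(a[180:310,230:380],None,fx=3,fy=3,interpolation=2);T=cv2.resize(b[190:300,270:400],None,fx=3,fy=3,interpolation=2)
o=np.zeros((400,800,3),np.uint8);o[:390,:400]=S[:390,:400];o[:330,405:795]=T
cv2.imwrite('pics/c2.png',o[:,:,::-1])
E
```

```text
t 3.6 clamp xyz mm [-14.4  -7.7 161.5] rpy [-3.141e+00  2.000e-03 -3.097e+00] F [1.  1.2 0.6] w 0.044218033917629296 q [ 0.1   0.23 -0.27  0.   -1.07 -1.63]
(-0.013, -0.004, 0.16) tool mm [3.7 1.4 1.5]
(-0.013, -0.004, 0.088) tool mm [ 3.7  1.4 73.5]
```

View pics/c2.png

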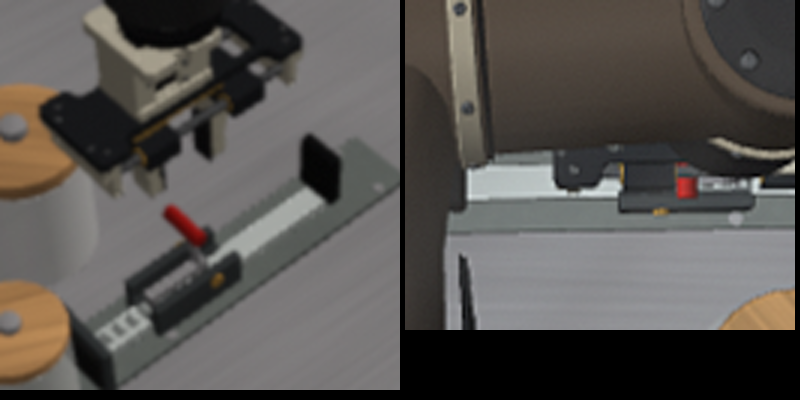

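servo_tool(series=[[[1,1,30,0],[1,0,25,0],[0,0,15,0],[0,0,5,0],[0,0,0,0],[0,5,0,0],[0,6,0,0],[0,6,0,0],[0,6,0,0],[0,6,0,0]]])

```text
t: 4.53
eef_pos: [0.5585, -0.1042, 0.0868]
ee_rot: [-3.141, 0.002, -3.096]
force: [-3.7, -2.2, 12.6]
width: 0.0439
gripper_force: 6.0
```

servo_tool(series=[[[0,6,0,0],[0,6,0,0],[0,6,0,0],[0,6,0,0],[0,6,5,0],[0,6,5,0],[0,6,5,0],[0,6,5,0],[0,5,4,0],[0,0,0,0]]])

```text
t: 5.37
eef_pos: [0.556, -0.0485, 0.0626]
ee_rot: [3.14, 0.003, -3.094]
force: [0.1, 0.9, -0.6]
width: 0.0439
gripper_force: 0.0
```

```bash
python3 - <<'E'
from h import *
rep((.078,-.005,.055))
a=grab('scene')
cv2.imwrite('pics/c3.png',cv2.resize(a[180:310,230:380],None,fx=4,fy=4,interpolation=2)[:,:,::-1])
E
```

```text
t 5.3667 clamp xyz mm [72.2 -5.5 62.6] rpy [ 3.140e+00  3.000e-03 -3.094e+00] F [ 0.1  0.9 -0.6] w 0.043861090045223865 q [ 0.26  0.3  -0.43 -0.   -0.83 -1.79]
(0.078, -0.005, 0.055) tool mm [0.5 5.8 7.6]
```

View pics/c3.png

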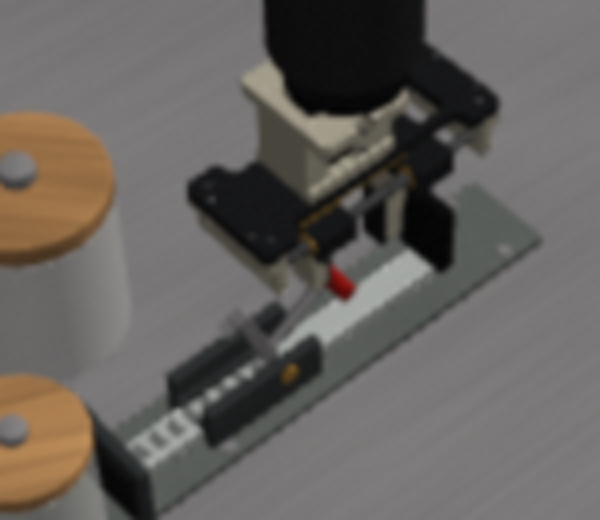

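servo_tool(series=[[[0,0,-20,0],[0,0,-25,0],[0,0,-15,0],[0,20,0,0],[0,25,0,0],[0,20,0,0],[0,11,0,0],[0,0,0,0],[0,0,0,0],[0,0,0,0]]])

```text
t: 6.25
eef_pos: [0.5516, 0.0238, 0.1207]
ee_rot: [-3.141, -0.001, -3.097]
force: [0.0, -0.1, -0.2]
width: 0.0442
gripper_force: 0.0
```

```bash
python3 - <<'E'
from h import *
rep((.147,0,.12),(.147,0,.045))
a=grab('scene')
cv2.imwrite('pics/c4.png',cv2.resize(a[180:310,230:380],None,fx=4,fy=4,interpolation=2)[:,:,::-1])
E
```

```text
t 6.25 clamp xyz mm [144.6  -4.5 120.7] rpy [-3.141e+00 -1.000e-03 -3.097e+00] F [ 0.  -0.1 -0.2] w 0.044189058262446956 q [ 0.4   0.23 -0.38  0.   -0.96 -1.92]
(0.147, 0, 0.12) tool mm [4.5 2.4 0.7]
(0.147, 0, 0.045) tool mm [ 4.5  2.4 75.7]
```

View pics/c4.png

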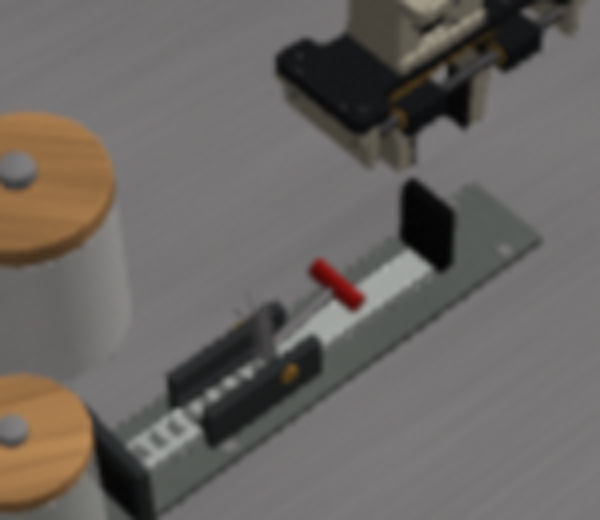

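servo_tool(series=[[[4,2,25,0],[0,0,25,0],[0,0,17,0],[0,0,8,0],[0,0,0,0],[0,5,0,0],[0,5,0,0],[0,5,0,0],[0,5,0,0],[0,5,0,0]]])

```text
t: 7.13
eef_pos: [0.5471, 0.0514, 0.0471]
ee_rot: [-3.141, 0.001, -3.096]
force: [0.3, -4.9, 3.1]
width: 0.0436
gripper_force: 2.2
```

servo_tool(series=[[[0,5,0,0],[0,5,0,0],[0,5,0,0],[0,5,0,0],[0,5,0,0],[0,4,0,0],[0,4,0,0],[0,3,0,0],[0,3,0,0],[0,0,0,0]]])

```text
t: 7.97
eef_pos: [0.5448, 0.0908, 0.0458]
ee_rot: [3.141, 0.0, -3.097]
force: [0.1, -1.1, 0.6]
width: 0.0443
gripper_force: 0.4
```

```bash
python3 - <<'E'
from h import *
rep((.22,0,.045))
E
```

```text
t 7.9667 clamp xyz mm [211.8  -0.7  45.8] rpy [ 3.141  0.    -3.097] F [ 0.1 -1.1  0.6] w 0.04425267688080396 q [ 0.52  0.32 -0.46 -0.   -0.79 -2.05]
(0.22, 0, 0.045) tool mm [0.7 8.2 0.8]
```

servo_tool(series=[[[0,2,0,0],[0,1.5,0,0],[0,1,0,0],[0,1,0,0],[0,0.5,0,0],[0,0.5,0,0],[0,0.5,0,0],[0,0.5,0,0],[0,0,0,0],[0,0,0,0]]])

```text
t: 8.8
eef_pos: [0.5444, 0.0978, 0.0459]
ee_rot: [3.141, -0.0, -3.097]
force: [0.4, -0.5, 0.0]
width: 0.0441
gripper_force: 0.2
```

servo_tool(series=[[[0,0.6,0,0],[0,0.6,0,0],[0,0.5,0,0],[0,0.5,0,0],[0,0.4,0,0],[0,0.4,0,0],[0,0,0,0],[0,0,0,0],[0,0,0,0],[0,0,0,0]]])

```text
t: 9.63
eef_pos: [0.5444, 0.1007, 0.046]
ee_rot: [3.141, 0.0, -3.097]
force: [0.3, -0.5, -0.0]
width: 0.0438
gripper_force: 0.2
```

servo_tool(series=[[[0,0.5,0,0],[0,0.5,0,0],[0,0.4,0,0],[0,0.4,0,0],[0,0.4,0,0],[0,0,0,0],[0,0,0,0],[0,0,0,0],[0,0,0,0],[0,0,0,0]]])

```text
t: 10.47
eef_pos: [0.5443, 0.1019, 0.046]
ee_rot: [-3.14, -0.0, -3.097]
force: [1.7, -5.9, 0.4]
width: 0.0442
gripper_force: 3.1
```

```bash
python3 - <<'E'
from h import *
rep((.22,0,.045))
a=grab('scene')
cv2.imwrite('pics/c5.png',cv2.resize(a[180:320,230:380],None,fx=4,fy=4,interpolation=2)[:,:,::-1])
E
```

```text
t 10.4667 clamp xyz mm [222.9  -0.7  46. ] rpy [-3.14  -0.    -3.097] F [ 1.7 -5.9  0.4] w 0.04420077151143951 q [ 0.54  0.32 -0.46  0.   -0.8  -2.07]
(0.22, 0, 0.045) tool mm [ 0.7 -2.9  1. ]
```

View pics/c5.png

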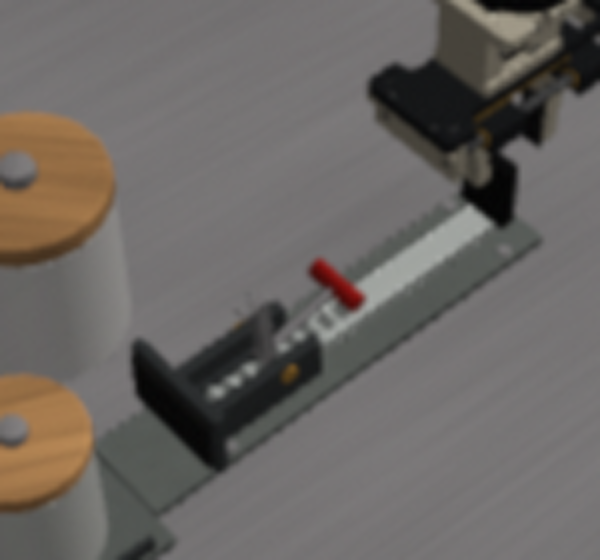

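servo_tool(series=[[[0,0.5,0,0],[0,0.5,0,0],[0,0.5,0,0],[0,0.5,0,0],[0,0,0,0],[0,0,0,0],[0,0,0,0],[0,0,0,0],[0,0,0,0],[0,0,0,0]]])

```text
t: 11.35
eef_pos: [0.5439, 0.102, 0.0459]
ee_rot: [-3.138, -0.001, -3.097]
force: [3.6, -15.6, -0.1]
width: 0.0438
gripper_force: 7.8
```

servo_tool(series=[[[0,-5,0,0],[0,-7,0,0],[0,-5,0,0],[0,0,0,0],[0,0,0,0],[0,0,-15,0],[0,0,-30,0],[0,0,-40,0],[0,0,-30,0],[0,0,0,0]]])

```text
t: 12.18
eef_pos: [0.5486, 0.0893, 0.168]
ee_rot: [3.139, 0.01, -3.095]
force: [1.6, 0.3, 1.1]
width: 0.0437
gripper_force: 0.0
```

```bash
python3 - <<'E'
from h import *
rep()
grab('scene','s9.png')
a=cv2.imread('pics/s9.png');cv2.imwrite('pics/c6.png',cv2.resize(a[130:340,140:480],None,fx=2.3,fy=2.3,interpolation=2))
E
```

```text
t 12.1833 clamp xyz mm [210.2  -4.5 168. ] rpy [ 3.139  0.01  -3.095] F [1.6 0.3 1.1] w 0.0436619378141571 q [ 0.52  0.18 -0.32  0.   -1.06 -2.04]
```

View pics/c6.png

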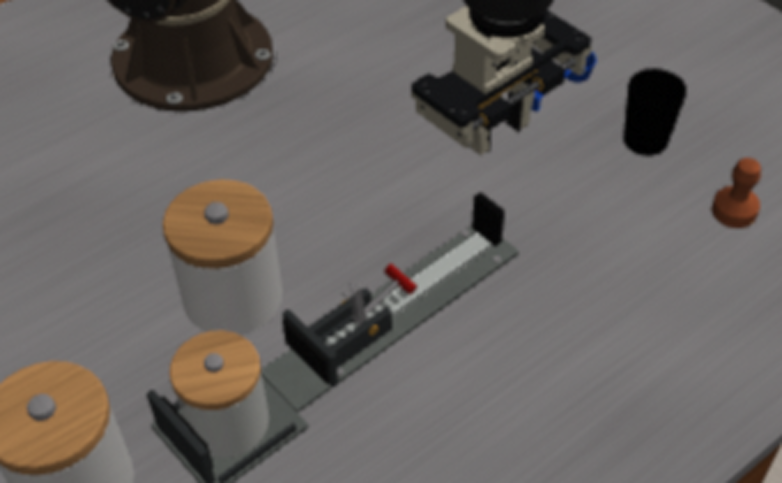

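The picture shows the jaw against the guide (crop ~(312,345)), the lever thrown back (400,278), the canister unmoved and the gripper clear.

```bash
python3 -c "
from h import *
print(ticket.job_done())"
```

```text
the job is handed in; nothing more can be done
None
```

I threw the pawl right back, where it stayed, then drew the bar out until its jaw met the guide. The canister and bystanders look undisturbed, and I handed the job in at about 12 s of the 38 s allowed; no verdict came back.

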